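Mount the slider on the bent guide bar and key it fast

ROBOT

A 6-joint arm with a two-finger parallel gripper is mounted at the origin on a cart in front of the work surface, level with it; the furniture and walls round the work are solid. World frame = base frame: x ahead of the robot, y to its left, z up, the work surface at z = 0. Lengths are in mm, angles in rad, forces in N, time in s.
With the tool pointing down it reaches from about 375 to 925 mm from the base axis. Payload 5.7 kg.
Tool frame: the origin (TCP) lies at the very end of the fingers, on their centre line; the grasp point (between the pads) lies manip.hold_point_z behind it (manip.hold_point_z is the distance from the TCP to the grasp point, in mm); z points along the fingers, y is the line along which they close (so a half turn about z gives the same grasp; the last joint's range is limited). The gripper opens to 85 mm and grips with 20 to 120 N. Pads are 22 mm wide; open, the fingers measure 114 mm over their backs; the gripper's body (76 mm by 85 mm) begins 54 mm behind the grasp point. The pads swing forward as they close: fully open they stand 13 mm farther back than shut.
Start: joints at [1.017, 0.359, 1.51, -0, 1.272, -0.115], TCP at [254.901, 543.129, 231.267] pointing down, gripper open.
Joint ranges: [-2.97, 2.97], [-1.01, 2.36], [0.21, 2.38], [-0.96, 4.11], [0.2, 2.71], [-2.98, 2.98]. Speed limits (rad/s): [2.39, 2.39, 3.14, 3.14, 3.14, 3.14].

INTERFACE

Orientations are given as a unit quaternion [w, x, y, z].
In Python, from plant import manip gives the robot as it stands.
- The arm moves only by the tool step_arm, never from a script. Its argument "plan" is one flat list of numbers, 7 for each row, row after row: the shift along the tool's x, y, z in mm, then the turn, a rotation vector about the tool's x, y, z in degrees, then the closure, from -1 (fully open) to 1 (shut). In form: [dx, dy, dz, rx, ry, rz, jaw, dx, dy, dz, rx, ry, rz, jaw, ...]. A call has 1 to 20 rows; each row shifts and turns the commanded pose from where the row before left it, along the tool's axes as they then stand; what a row does not reach is not made up. A row lasts 1/8 s, in which the tool goes at most 62.5 mm and 10.7 degrees, less where a joint would pass 70% of its speed; a pose out of reach is approached as far as the arm can. A call with a gripper value outside its range is refused whole. The fingers move at their own pace and stop on an object; the grip force is fixed at half the most. Time passes only in rows, so rows that do not move let the fingers close. It gives the time, the measured TCP pose, the force, the opening and the grip force at its end, in the units of the state.
- manip.observe(): the state, without advancing time (a new reading comes with each control period).
- manip.get_image(name): name is "scene" or "top" or "wrist"; returns a dict with "img" (480x640x3 uint8, red, green, blue), "intrinsics" (3x3 intrinsics, pixels), "distortion" ([k1, k2, p1, p2, k3] as OpenCV has them; the pictures are not rectified), "xyz" and "rotation" of the camera in the world. Camera axes: x right, y up, looking along -z (the intrinsics and any distortion apply to the point x, -y, -z); pixel columns grow to the right and rows downward; lengths in mm; the calibration is good to about 2 mm. A picture is of the moment at which its call begins. There is no depth.
- manip.sign_off(): hands the job in; it is judged then, once.
The state is a dict: "time_s": time; "qpos": joint angles; "joint_vel": joint speeds; "effort": joint torques, N m; "position": TCP position; "orientation": TCP orientation; "ft_force": force on the tool from outside, world axes, zero at the start; "torque": the same for the moment, N m; "grip_width": finger opening in mm; "grip_force": force on a finger pad.
Only numpy, scipy, OpenCV 4.12 (cv2) and the standard library are available. Lean on these libraries where they do the work, as an engineer would, in place of code of your own. Each camera call takes 0.05 s, during which the arm holds its last target. There are 200 camera calls.

TASK

Pick up the bored aluminium slider, thread it onto the free end of the bent guide bar with its key pocket on the outer side of the bend (the grip fin on the inner side), and slide it round the bend until it is home against the post. Then take the tapered key from its wooden block, put it point down into the slider's pocket with its flat face against the bar, and press or tap it down until its head sits on the slider, then let go. Leave the glue bottle, the screw tin and the tape measure where they are.

Things in the scene. Friction and masses are not known exactly. Their poses are not given: they have to be found in the camera images.
- guide: fixed guide: level square steel bar, 16 x 16 mm, centre line 80 mm above the bench, bent to an arc of 200 mm radius, bulging to -x; free tip at its +y end; at its -y end a grey post holds it (top 95 mm above the bench, lower than the mounted slider's top). Grey base plate 150 x 280 mm, 12 mm thick, middle 40 mm along +x. Origin: bench height, under the bar's middle; z up
- bar_tip (a point): centre of the bar's free tip face, 80 mm above the bench. x points along the bar away from the tip (the way the slider goes on), y level to the inner side of the bend, z up. The bar runs 30 mm straight along +x (its first 14 mm taper from 7 to 16 mm), then the bend begins
- arc_centre (a point): centre of the bend's circle, at the bar's height (80 mm). Seen from above the slider travels anticlockwise about it, 64 degrees from the start of the bend to home; its bore centre then keeps 199 mm from here and its +y points here
- home (a point): where the slider's bore centre (bore) is when the slider is home, its front face flat against the post; 80 mm above the bench. x points along the travel towards the post, y level to the inner side of the bend, z up: the slider's own axes when home
- slider: loose aluminium slider, about 0.25 to 0.5 kg: block 50 mm long in x (along the bore; it travels to +x), y = -35 to +24 mm, 40 mm high, standing on its underside. Origin: on the underside, below the bore's centre; z up. Grip fin on top at the +y side, key pocket at the -y side; when mounted +y is the inner side of the bend
- bore (a point): centre of the slider's square bore, 19 x 19 mm, 20 mm above its underside, through both end plates (8 mm thick, x = +-17 to +-25 mm): 1.5 mm of play all round on the bar. Axes as slider
- fin (a point): middle of the top edge of the slider's grip fin, 82 mm above its underside. The fin is 40 mm long (slider's x), 14 mm thick (y = 9 to 23 mm) and 42 mm high, rising from the block's top at z = 40 mm
- pocket (a point): middle of the mouth of the slider's key pocket, on the top face (x = 0, y = -15, z = 40 mm). The pocket is open above and below, 33 mm long in x, between the bar (its face at about y = -9 mm) and a sprung dark gib, which gives way up to 4.5 mm outward; its sloping face is at y = -22.6 mm at the top, -16 mm at the bottom (z = 0)
- key: loose dark steel tapered key, 0.15 kg, 106 mm tall, point down in its block. Origin: middle of the point's end face; z up. Blade 24 mm wide in x, 70 mm long; flat face at y = +3 mm, sloping face from y = -3 mm at the point to -14.7 mm under the head. In the pocket its axes go as the slider's: flat face to the bar
- key_head (a point): middle of the top of the key's head: 44 mm wide in the key's x, y = -17 to +5 mm, z = 70 to 106 mm. Dropped in, the key sticks with its head about 10 to 30 mm above the slider's top; it takes a push of up to about 20 N, against the gib, to seat the head on the top face, the point then 30 mm below the slider's underside; it stays there by friction
- key_block: fixed dark wooden block 80 x 70 x 45 mm in which the key stands in a loose slot 32 mm deep; origin under its middle at bench height, axes as the key's
- glue_bottle: bystander: glue bottle, 59 mm wide, 174 mm tall, origin under its middle
- screw_tin: bystander: open tin, 70 mm wide and tall, origin under its middle
- tape_measure: bystander: yellow tape measure, 35 x 84 x 69 mm, origin under its middle
Mind the look-alikes: they are no part of the job. Leave any orange or purple look-alike of the key alone.

How it is judged:
By the outcome, as a careful person would: the job done as asked, in the order asked, and still so for the second after the job is handed in, with the robot touching nothing.
It also fails if it takes over 72 s, if anything falls off the work surface, if the arm or the gripper's body presses on something with over 40 N, if the wrist force passes 120 N, or if a joint passes its speed limit or range.

## Working session

There is one attempt and no reset: what is moved stays moved. The work goes in short steps, Python scripts to look and compute and a tool call to move; the robot and the scene stay as the last step left them, time stands still between calls to the robot, and variables do not carry over. Pictures are saved under pics/ and viewed, at most 10 in all, crops included, and the job is handed in when it is done.

Besides the shell and the picture viewer there is one more tool, called after "Request:" by a JSON object that holds its "api" and its "payload". step_arm: Moves the arm, as the interface text tells. Its arguments: {"type":"object","properties":{"plan":{"type":"array"}},"required":["plan"]}

```bash
mkdir -p pics; ls
cat > h.py <<'E'
import numpy as np, cv2
from plant import manip
def grab(n):
    c=manip.get_image(n); return c
def ray(c,uv):
    K=np.array(c["intrinsics"],float);d=np.array(c["distortion"],float)
    p=cv2.undistortPoints(np.array(uv,float).reshape(-1,1,2),K,d).reshape(-1,2)
    v=np.c_[p[:,0],-p[:,1],-np.ones(len(p))]@np.array(c["rotation"]).T
    return np.array(c["xyz"],float),v/np.linalg.norm(v,axis=1,keepdims=True)
def onz(c,uv,z):
    o,v=ray(c,uv); return o+v*((z-o[2])/v[:,2])[:,None]
def tri(c1,uv1,c2,uv2):
    o1,v1=ray(c1,uv1);o2,v2=ray(c2,uv2);out=[]
    for a,b in zip(v1,v2):
        s=np.linalg.lstsq(np.c_[a,-b],o2-o1,rcond=None)[0]
        p,q=o1+s[0]*a,o2+s[1]*b; out.append(np.r_[(p+q)/2,np.linalg.norm(p-q)])
    return np.array(out)
def proj(c,P):
    R=np.array(c["rotation"]);q=(np.atleast_2d(P)-c["xyz"])@R*[1,-1,-1]
    return cv2.projectPoints(q.reshape(-1,1,3),np.zeros(3),np.zeros(3),np.array(c["intrinsics"],float),np.array(c["distortion"],float))[0].reshape(-1,2)
E
python3 - <<'E'
from h import *
import pickle
d={n:grab(n) for n in("scene","top","wrist")}
pickle.dump(d,open("v0.pkl","wb"))
for n in d:
    cv2.imwrite(f"pics/{n}0.png",d[n]["img"][:,:,::-1]); print(n,np.round(d[n]["xyz"]),np.round(d[n]["rotation"],3).tolist(),d[n]["distortion"],np.round(d[n]["intrinsics"][0]))
print(manip.hold_point_z, manip.observe())
E
```

```text
pics
scene [ -53. -607.  789.] [0.851, 0.391, -0.147, -0.318] [-0.11332655  0.          0.          0.          0.        ] [523.   0. 323.]
top [ 437.    5. 1325.] [0.714, 0.017, -0.014, -0.7] [-0.11635026  0.          0.          0.          0.        ] [512.   0. 328.]
wrist [179. 579. 373.] [0.832, -0.138, -0.087, 0.53] [-0.07488737  0.          0.          0.          0.        ] [365.   0. 315.]
18.700000000000003 {'time_s': 0.15, 'qpos': array([ 1.01690937e+00,  3.59361854e-01,  1.51118683e+00,  3.26853889e-05,
        1.27248138e+00, -1.15122259e-01]), 'joint_vel': array([ 0.00234111, -0.00351604, -0.00481291, -0.00092571, -0.00017168,
        0.00055903]), 'effort': array([ 3.65771466e-04, -5.28028464e+01, -2.78928816e+01, -4.44053176e-04,
        8.40751862e-03, -3.11538861e-05]), 'position': array([254.62744464, 542.719505  , 230.63225719]), 'orientation': array([-2.50704306e-04,  2.17631459e-01,  9.76030753e-01, -6.73744270e-04]), 'ft_force': array([-1.11812625,  0.33151471, -0.19211387]), 'torque': array([-0.02542757, -0.02353733, -0.03652288]), 'grip_force': 0.0, 'grip_width': 85.12533658449708}
```

```bash
sed -i 's/^def grab.*/from scipy.spatial.transform import Rotation as Ro\ndef grab(n):/; s/c=manip.get_image(n); return c/c=dict(manip.get_image(n)); w,x,y,z=c["rotation"]; c["rotation"]=Ro.from_quat([x,y,z,w]).as_matrix(); return c/' h.py
python3 - <<'E'
import pickle
from h import Ro
d=pickle.load(open("v0.pkl","rb"))
for n in d:
    d[n]=dict(d[n]);w,x,y,z=d[n]["rotation"];d[n]["rotation"]=Ro.from_quat([x,y,z,w]).as_matrix()
pickle.dump(d,open("v0.pkl","wb"))
E
```

```text
(no output)
```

View pics/top0.png

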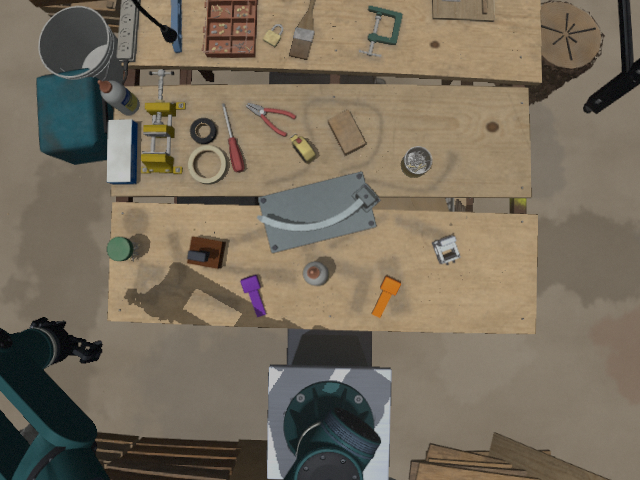

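View pics/scene0.png

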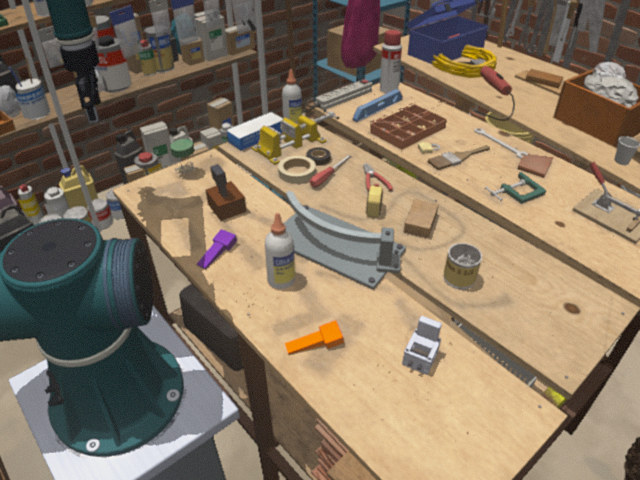

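The top view (+x up, +y left) shows these:
- Guide: tip at (262,218), post at (368,198).
- Aluminium slider at (446,249).
- Dark key in its block at (200,257).
- Glue bottle at (316,272), tin at (417,161), tape measure at (302,148).

Things that could be taken for the key are the purple one at (252,293) and the orange one at (385,295). I choose the dark one in the block. In the scene view the slider is at (423,345), the key at (218,178), the tip at (290,198) and the post at (387,248).

Run:
```python
import pickle,cv2,numpy as np
d=pickle.load(open("v0.pkl","rb"))
def crop(n,u,v,w,h,s):
    im=d[n]["img"][v:v+h,u:u+w,::-1]; o=cv2.resize(im,(w*s,h*s),interpolation=cv2.INTER_CUBIC)
    for k in range(0,w,10): cv2.line(o,(k*s,0),(k*s,6 if k%50 else 14),(0,0,255),1)
    for k in range(0,h,10): cv2.line(o,(0,k*s),(6 if k%50 else 14,k*s),(0,0,255),1)
    return o
W=np.zeros((600,800,3),np.uint8)
def put(o,x,y): W[y:y+o.shape[0],x:x+o.shape[1]]=o
put(crop("top",250,165,140,90,3),0,0)      # 420x270
put(crop("scene",270,185,140,95,3)[:270],0,280) # 420
put(crop("top",425,230,45,40,4),430,0)     # 180x160
put(crop("scene",395,310,50,65,4),620,0)   # 200x260
put(crop("top",180,228,60,45,4),430,280) 
put(crop("scene",200,160,50,60,4),680-10+0,280) if 0 else put(crop("scene",202,160,32,60,4),672,280)
cv2.imwrite("pics/c1.png",W)
```

```text
Traceback (most recent call last):
ValueError: could not broadcast input array from shape (260,200,3) into shape (260,180,3)
```

Run:
```python
import pickle,cv2,numpy as np
d=pickle.load(open("v0.pkl","rb"))
def crop(n,u,v,w,h,s):
    im=d[n]["img"][v:v+h,u:u+w,::-1]; o=cv2.resize(im,(w*s,h*s),interpolation=cv2.INTER_CUBIC)
    for k in range(0,w,10): cv2.line(o,(k*s,0),(k*s,6 if k%50 else 14),(0,0,255),1)
    for k in range(0,h,10): cv2.line(o,(0,k*s),(6 if k%50 else 14,k*s),(0,0,255),1)
    return o
W=np.zeros((600,800,3),np.uint8)
def put(o,x,y): W[y:y+o.shape[0],x:x+o.shape[1]]=o
put(crop("top",250,165,140,90,3),0,0)
put(crop("scene",270,185,140,95,3),0,280)
put(crop("top",425,230,45,40,4),430,0)
put(crop("scene",398,310,45,65,4),615,0)
put(crop("top",180,228,60,45,4),430,280)
put(crop("scene",202,160,32,60,4),672,280)
cv2.imwrite("pics/c1.png",W)
```

```text
(no output)
```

View pics/c1.png

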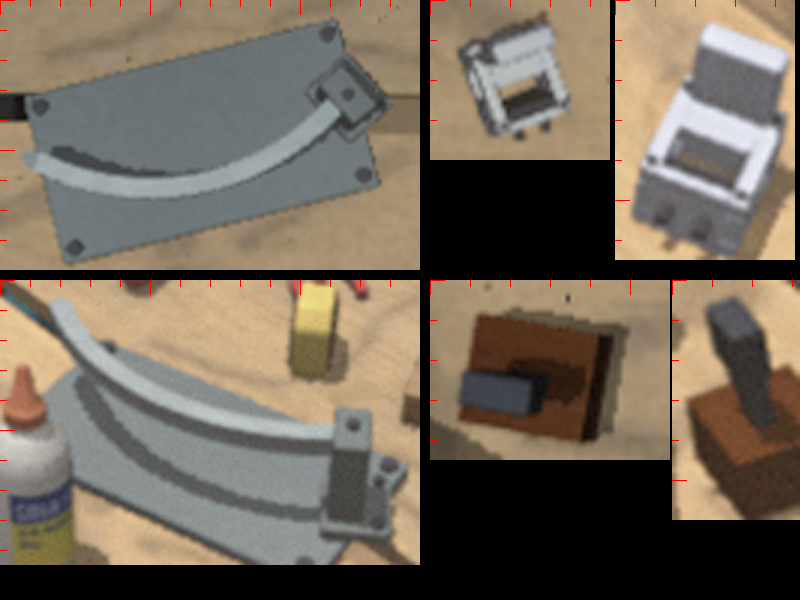

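The crops show the slider's fin on its +x (world) side and the gib screws towards -x, so its travel axis points towards -y, which suits the tip. The dark key stands in the brown block at top px (197,256). Now to measure.

```bash
cat > m1.py <<'E'
from h import *
import pickle
from scipy.optimize import least_squares
d=pickle.load(open("v0.pkl","rb"));T,S=d["top"],d["scene"]
np.set_printoptions(precision=1,suppress=True)
print("glue tip not used")
names=["fin","tip","post","keyhead"]
print(dict(zip(names,tri(T,[(448.75,241),(258.3,217.7),(366,196.7),(196.75,256.25)],S,[(430.5,321.75),(289.3,192.2),(387.7,226.3+7),(215.25,166.75)]))))
g=cv2.cvtColor(T["img"],cv2.COLOR_RGB2HSV); m=(g[...,2]>150)&(g[...,1]<50)
m=m.astype(np.uint8); n,l,st,ce=cv2.connectedComponentsWithStats(m)
k=[i for i in range(1,n) if st[i,2]>60 and 250<st[i,0]<300]
print([st[i] for i in k]); M=l==k[0]
pts=[]
for u in range(275,360,5):
    v=np.where(M[165:240,u])[0]+165
    if len(v): pts.append((u,v.mean()))
P=onz(T,pts,88)[:,:2]
f=lambda q:np.hypot(*(P-q).T)-200
r=least_squares(f,[750,80]);c=r.x;print("arc centre",c,"res",f(c).round(1),"free R",least_squares(lambda q:np.hypot(*(P-q[:2]).T)-q[2],[*c,200]).x)
post=onz(T,[(366,196.7)],95)[0];tip=onz(T,[(258.3,217.7)],80)[0]
ang=lambda p:np.degrees(np.arctan2(p[1]-c[1],p[0]-c[0]))%360
print("post",post,ang(post),"tip",tip,ang(tip),np.hypot(*(tip[:2]-c)),"first pt",ang(P[0]),ang(P[-1]))
fin=onz(T,[(425+(x-430)/4,230+y/4) for x,y in[(492,44),(552,23),(556,42),(500,65)]],82);print("fin",fin.mean(0),fin[1]-fin[0],fin[2]-fin[3])
kh=onz(T,[(180+(x-430)/4,228+(y-280)/4) for x,y in[(463,373),(536,377),(533,413),(461,402)]],106);print("key",kh.mean(0),kh)
print("plate",onz(T,[(250+x/3,165+y/3) for x,y in[(25,100),(335,22),(380,185),(70,262)]],12))
E
python3 m1.py
```

```text
glue tip not used
{'fin': array([ 480.4, -285.3,   83.1,    1.6]), 'tip': array([529.6, 179.2,  84.4,   2.6]), 'post': array([583.4, -80.5,  97.6,   0.2]), 'keyhead': array([429.3, 319.2, 128.1,   5.5])}
[array([260, 199, 103,  32, 634], dtype=int32)]
arc centre [706.7  83.6] res [-0.6 -0.3  0.8 -0.9  0.6  0.3  0.8 -0.4  0.4 -0.4  0.7 -0.8 -0.4 -0.1
  0.1  0.3 -0.2] free R [704.6  83.1 198. ]
post [583.8 -80.7  95. ] 233.2110437554141 tip [528.9 180.6  80. ] 151.37999041131584 202.50268763368683 first pt 164.04501373742517 223.85508228855838
fin [ 481.3 -286.2   82. ] [ 13.6 -37.    0. ] [ 14.7 -34.5   0. ]
key [432.6 322.7 106. ] [[443.1 344.5 106. ]
 [441.6 299.9 106. ]
 [420.  301.1 106. ]
 [425.6 345.2 106. ]]
plate [[ 584.1  191.5   12. ]
 [ 656.9  -74.4   12. ]
 [ 516.8 -115.2   12. ]
 [ 445.5  149.1   12. ]]
```

```bash
cat >> h.py <<'E'
def pose(s=None):
    s=s or manip.observe();w,x,y,z=s["orientation"];R=Ro.from_quat([x,y,z,w]).as_matrix()
    return np.array(s["position"]),R,np.degrees(np.arctan2(R[1,1],R[0,1]))
def plan(targets,jaw,start=None):
    """targets: list of (xyz, yaw_y deg, rows); tool down; prints rounded rows"""
    p,R,yw=pose()
    if start: p,yw=np.array(start[0],float),start[1];
    out=[]
    for t,ty,n in targets:
        t=np.array(t,float); dy=(ty-yw+180)%360-180; a=yw; 
        for k in range(n):
            rem=n-k; y=np.radians(yw); X=np.array([-np.sin(y),np.cos(y),0]); Y=np.array([np.cos(y),np.sin(y),0])
            dd=(t-p)/rem; dz=round((-((yw-ty+180)%360-180))/rem,1)
            r=[round(float(dd@X),1),round(float(dd@Y),1),round(float(-dd[2]),1),0,0,-dz,jaw]
            p=p+r[0]*X+r[1]*Y-np.array([0,0,r[2]]); yw=yw+dz; out.append(r)
    print(",\n".join(",".join("%g"%v for v in r) for r in out)); print("end",p,yw)
E
python3 - <<'E'
from h import *
p,R,yw=pose();print(p,yw,R[:,2])
plan([([300,480,270],64.9,2),([478,-286,270],21.3,15),([478,-286,190],21.3,2)],-1)
E
```

```text
[254.62744464 542.719505   230.63225719] 64.86009107563586 [-7.82646123e-04 -1.20606797e-03 -9.99998966e-01]
-33.9,-18.8,-19.7,0,0,-0,-1,
-33.8,-18.7,-19.7,0,0,-0,-1,
-32.4,-41.2,0,0,0,2.9,-1,
-34.5,-39.5,0,0,0,2.9,-1,
-36.4,-37.7,0,0,0,2.9,-1,
-38.3,-35.8,0,0,0,2.9,-1,
-40.1,-33.8,0,0,0,2.9,-1,
-41.7,-31.8,0,0,0,2.9,-1,
-43.3,-29.6,0,0,0,2.9,-1,
-44.7,-27.4,0,0,0,2.9,-1,
-46,-25.1,0,0,0,2.9,-1,
-47.3,-22.7,0,0,0,2.9,-1,
-48.3,-20.3,0,0,0,2.9,-1,
-49.3,-17.8,0,0,0,2.9,-1,
-50.2,-15.3,0,0,0,2.9,-1,
-50.8,-12.7,0,0,0,2.9,-1,
-51.5,-10.2,0,0,0,3,-1,
0,0,40,0,0,-0,-1,
0,0,40,0,0,-0,-1
end [ 477.99862945 -286.05269401  190.03225719] 21.260091075635884
```

Request:
{"api": "step_arm", "payload": {"plan": [-34, -19, -20, 0, 0, 0, -1, -34, -19, -20, 0, 0, 0, -1, -32, -41, 0, 0, 0, 3, -1, -34, -40, 0, 0, 0, 3, -1, -36, -38, 0, 0, 0, 3, -1, -38, -36, 0, 0, 0, 3, -1, -40, -34, 0, 0, 0, 3, -1, -42, -32, 0, 0, 0, 3, -1, -43, -30, 0, 0, 0, 3, -1, -45, -27, 0, 0, 0, 3, -1, -46, -25, 0, 0, 0, 3, -1, -47, -23, 0, 0, 0, 3, -1, -48, -20, 0, 0, 0, 3, -1, -49, -18, 0, 0, 0, 3, -1, -50, -15, 0, 0, 0, 3, -1, -51, -13, 0, 0, 0, 3, -1, -52, -10, 0, 0, 0, 2, -1, 0, 0, 40, 0, 0, 0, -1, 0, 0, 40, 0, 0, 0, -1]}}

```text
time_s: 2.52
position: [466.9, -289.5, 190.4]
orientation: [0.0, 0.568, 0.823, -0.0]
ft_force: [0.2, 0.0, -0.2]
grip_width: 85.6
grip_force: 0.0
```

Run:
```python
from h import *
import pickle
np.set_printoptions(precision=1,suppress=True)
c=grab("wrist");p,R,yw=pose();print(p,yw);pickle.dump(c,open("w1.pkl","wb"))
print(proj(c,[[480.5,-285.5,82]]))
cv2.imwrite("pics/w1.png",c["img"][:,:,::-1])
```

```text
[ 463.8 -286.7  185. ] 20.801605136659923
[[334.7 246.3]]
```

View pics/w1.png

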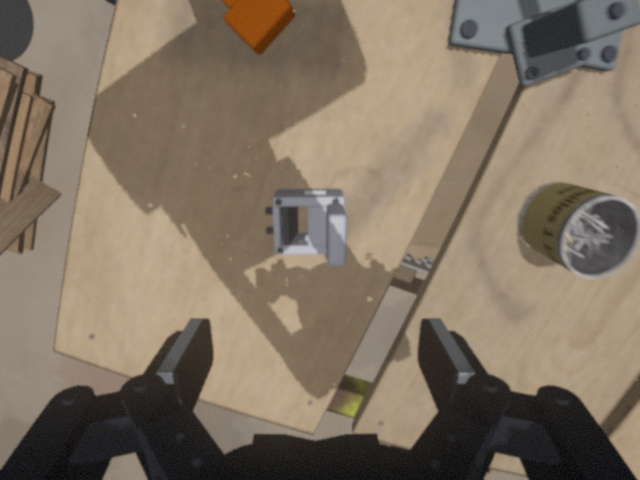

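Wrist view: slider at (310,225), fin top face about (328..346, 213..264), fin on the image right (tool +y). Orange look-alike at (258,20), tin at (580,230). The fin is nearly aligned with the pads.

Run:
```python
from h import *
import pickle
np.set_printoptions(precision=1,suppress=True)
c=pickle.load(open("w1.pkl","rb"));d=pickle.load(open("v0.pkl","rb"))
print(pose()[0])
q=onz(c,[(328,213),(344,213),(346.5,264),(329.5,264)],82);print(q,q.mean(0))
e=(q[2]+q[3]-q[0]-q[1])/2;print("heading",np.degrees(np.arctan2(e[1],e[0])),np.linalg.norm(e))
print("tri",tri(c,[(337,238.5)],d["top"],[(448.75,241)]),tri(c,[(337,238.5)],d["scene"],[(430.5,321.75)]))
im=c["img"][180:275,255:360,::-1];im=cv2.resize(im,None,fx=6,fy=6,interpolation=cv2.INTER_CUBIC);cv2.imwrite("pics/w1c.png",im)
```

```text
[ 463.8 -286.7  185. ]
[[ 466.9 -264.2   82. ]
 [ 477.4 -260.2   82. ]
 [ 493.7 -295.2   82. ]
 [ 482.  -299.7   82. ]] [ 480.  -279.8   82. ]
heading -65.91223205722657 38.61709735529118
tri [[ 482.5 -287.8   62.4    6.1]] [[ 481.9 -281.7   78.     3.5]]
```

View pics/w1c.png

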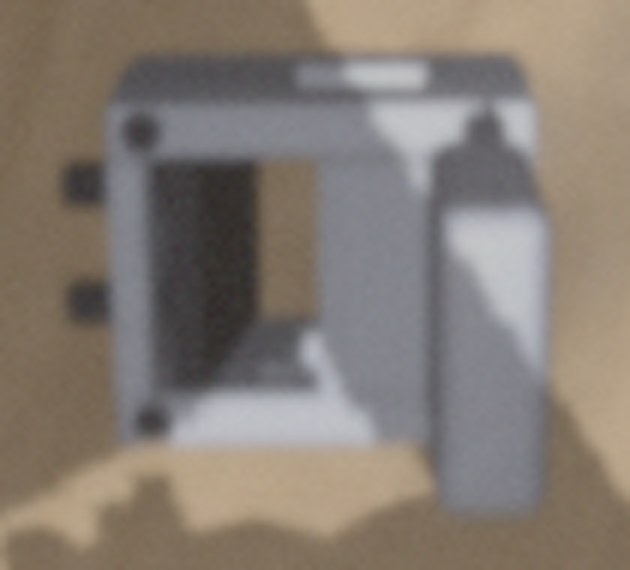

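Fin top corners in the crop give a centre at wrist px (337,240), with edges parallel to the tool axis within 1°. The top and scene views agree on (480.5, -285, 83). Going down to grasp.

Run:
```python
from h import *
np.set_printoptions(precision=1,suppress=True)
print(pose());plan([([480.5,-283.5,150],21.3,2),([480.5,-283.5,48],21.3,4)],-1)
```

```text
(array([ 463.8, -286.7,  185. ]), array([[-0.4,  0.9, -0. ],
       [ 0.9,  0.4,  0. ],
       [ 0. , -0. , -1. ]]), np.float64(20.801605136659923))
-1.5,8.4,17.5,0,0,-0.2,-1,
-1.5,8.3,17.5,0,0,-0.3,-1,
-0,0,25.5,0,0,0,-1,
-0,0,25.5,0,0,0,-1,
-0,0,25.5,0,0,0,-1,
-0,0,25.5,0,0,0,-1
end [ 480.5 -283.5   48. ] 21.301605136659923
```

Request:
{"api": "step_arm", "payload": {"plan": [-1.5, 8.5, 17.5, 0, 0, 0, -1, -1.5, 8, 17.5, 0, 0, 0, -1, 0, 0, 25, 0, 0, 0, -1, 0, 0, 25, 0, 0, 0, -1, 0, 0, 15, 0, 0, 0, -1, 0, 0, 0, 0, 0, 0, -1, 0, 0, 0, 0, 0, 0, -1]}}

```text
time_s: 3.45
position: [484.1, -285.8, 92.1]
orientation: [0.001, 0.567, 0.823, -0.0]
ft_force: [0.2, 0.3, -0.6]
grip_width: 85.5
grip_force: 0.0
```

Request:
{"api": "step_arm", "payload": {"plan": [0, -3, 15, 0, 0, 0, -1, 0, 0, 15, 0, 0, 0, -1, 0, 0, 13.5, 0, 0, 0, -1, 0, 0, 0, 0, 0, 0, -1, 0, 0, 0, 0, 0, 0, 1, 0, 0, 0, 0, 0, 0, 1, 0, 0, 0, 0, 0, 0, 1, 0, 0, 0, 0, 0, 0, 1, 0, 0, 0, 0, 0, 0, 1, 0, 0, 0, 0, 0, 0, 1]}}

```text
time_s: 4.7
position: [480.8, -286.6, 48.2]
orientation: [0.0, 0.567, 0.823, -0.0]
ft_force: [0.4, 0.1, 5.2]
grip_width: 13.1
grip_force: 58.9
```

Run:
```python
from h import *
np.set_printoptions(precision=1,suppress=True)
plan([([480.8,-286.6,190],21,4),([559.7,222,190],-20.1,13)],1)
```

```text
0,-0,-35.4,0,0,-0,1,
0,-0,-35.5,0,0,-0,1,
0,-0,-35.4,0,0,-0.1,1,
0,-0,-35.5,0,0,-0,1,
34.4,19.7,0,0,0,3.2,1,
35.4,17.7,0,0,0,3.2,1,
36.3,15.7,0,0,0,3.2,1,
37.2,13.7,0,0,0,3.1,1,
37.8,11.6,0,0,0,3.2,1,
38.4,9.5,0,0,0,3.1,1,
38.9,7.4,0,0,0,3.2,1,
39.3,5.2,0,0,0,3.1,1,
39.5,3.1,0,0,0,3.2,1,
39.6,0.9,0,0,0,3.1,1,
39.5,-1.3,0,0,0,3.2,1,
39.4,-3.5,0,0,0,3.1,1,
39.2,-5.6,0,0,0,3.2,1
end [559.7 222.  190. ] -20.138145366010413
```

Request:
{"api": "step_arm", "payload": {"plan": [0, 0, -35, 0, 0, 0, 1, 0, 0, -35.5, 0, 0, 0, 1, 0, 0, -35.5, 0, 0, 0, 1, 0, 0, -36, 0, 0, 0, 1, 34, 20, 0, 0, 0, 3.2, 1, 35, 18, 0, 0, 0, 3.2, 1, 36, 16, 0, 0, 0, 3.2, 1, 37, 14, 0, 0, 0, 3.2, 1, 38, 12, 0, 0, 0, 3.2, 1, 38, 10, 0, 0, 0, 3.2, 1, 39, 7, 0, 0, 0, 3.2, 1, 39, 5, 0, 0, 0, 3.2, 1, 39, 3, 0, 0, 0, 3.2, 1, 40, 1, 0, 0, 0, 3.2, 1, 40, -1, 0, 0, 0, 3, 1, 40, -3, 0, 0, 0, 3, 1, 40, -6, 0, 0, 0, 3, 1, 0, 0, 0, 0, 0, 0, 1, 0, 0, 0, 0, 0, 0, 1]}}

```text
time_s: 7.08
position: [563.2, 221.8, 188.8]
orientation: [-0.0, 0.82, 0.573, -0.001]
ft_force: [-0.2, -0.5, -3.6]
grip_width: 13.2
grip_force: 59.5
```

Run:
```python
from h import *
np.set_printoptions(precision=1,suppress=True)
s=manip.observe();print(pose(s),s["ft_force"])
plan([([560.5,220,108.2],-20.1,5)],1)
```

```text
(array([563.2, 221.8, 188.8]), array([[ 0.3,  0.9, -0. ],
       [ 0.9, -0.3, -0. ],
       [-0. , -0. , -1. ]]), np.float64(-20.080600318199984)) [-0.2 -0.5 -3.6]
-0.5,-0.4,16.1,0,0,0,1,
-0.5,-0.4,16.1,0,0,0,1,
-0.5,-0.4,16.1,0,0,0,1,
-0.5,-0.4,16.1,0,0,0,1,
-0.6,-0.3,16.2,0,0,0,1
end [560.5 220.  108.2] -20.080600318199984
```

Request:
{"api": "step_arm", "payload": {"plan": [0, -1.8, 20, 0, 0, 0, 1, 0, 0, 20, 0, 0, 0, 1, 0, 0, 20, 0, 0, 0, 1, 0, 0, 20.5, 0, 0, 0, 1, 0, 0, 0, 0, 0, 0, 1, 0, 0, 0, 0, 0, 0, 1]}}

```text
time_s: 7.82
position: [562.8, 222.2, 109.8]
orientation: [0.0, 0.82, 0.572, 0.0]
ft_force: [-0.0, 0.1, -3.1]
grip_width: 13.7
grip_force: 59.5
```

Run:
```python
from h import *
import pickle
np.set_printoptions(precision=1,suppress=True)
s=manip.observe();print(pose(s),s["ft_force"])
d={n:grab(n) for n in("top","scene")};pickle.dump(d,open("v2.pkl","wb"))
p,R,_=pose(s);b=p-16*R[:,1];b[2]-=28.2
print(b,proj(d["scene"],[b]),proj(d["top"],[b]))
a=d["top"]["img"][165:255,220:310,::-1];e=d["scene"]["img"][150:240,225:325,::-1]
f=lambda x,w:cv2.resize(x,(w,400),interpolation=cv2.INTER_CUBIC)
cv2.imwrite("pics/c2.png",np.hstack([f(a,400),f(e,400)]))
```

```text
(array([562.8, 222.2, 109.8]), array([[ 0.3,  0.9,  0. ],
       [ 0.9, -0.3, -0. ],
       [-0. ,  0. , -1. ]]), np.float64(-20.184491475102938)) [-0.   0.1 -3.1]
[547.8 227.8  81.6] [[282.2 181.1]] [[239.3 209.6]]
```

View pics/c2.png

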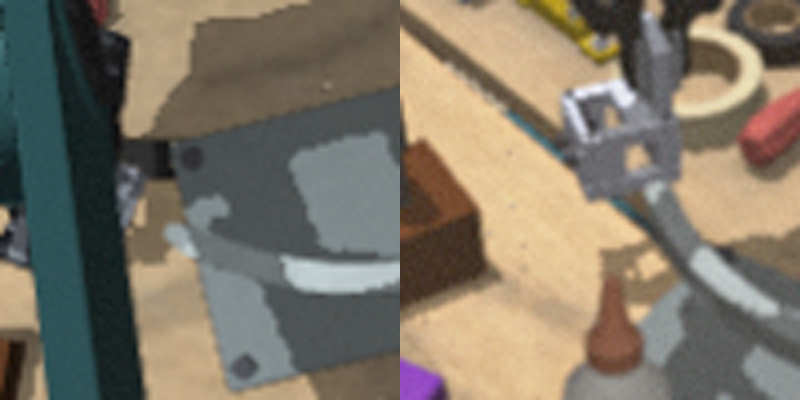

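The scene crop shows the slider's front bore (637,160) square in front of the bar tip (655,190), fin inboard. Starting the threading slowly while watching the force.

Request:
{"api": "step_arm", "payload": {"plan": [0, -1.2, 1, 0, 0, 0, 1, -7, 0, 0, 0, 0, 0, 1, -7, 0, 0, 0, 0, 0, 1, -7, 0, 0, 0, 0, 0, 1, -5, 0, 0, 0, 0, 0, 1, -5, 0, 0, 0, 0, 0, 1, 0, 0, 0, 0, 0, 0, 1]}}

```text
time_s: 8.8
position: [550.6, 193.8, 108.3]
orientation: [-0.0, 0.82, 0.572, -0.0]
ft_force: [0.6, -0.6, -2.0]
grip_width: 13.3
grip_force: 59.5
```

```bash
cat >> h.py <<'E'
C0=np.array([706.7,83.6]);A0=159.9
def bar(s):
    """centreline point at arclength s from tip"""
    a=np.radians(A0); u=np.array([-np.sin(a),np.cos(a)]); st=C0+200*np.array([np.cos(a),np.sin(a)])
    if s<30: return st+(s-30)*u
    b=a+(s-30)/200; return C0+200*np.array([np.cos(b),np.sin(b)])
def tcp(s,z,dx=0,dy=16):
    f,r=bar(s+21),bar(s-21);m=(f+r)/2;X=(f-r)/np.linalg.norm(f-r);Y=np.array([-X[1],X[0]])
    return np.r_[m+dx*X+dy*Y,z],np.degrees(np.arctan2(Y[1],Y[0]))
E
python3 - <<'E'
from h import *
np.set_printoptions(precision=1,suppress=True)
s=manip.observe();p,R,y=pose(s);print(p,y,s["ft_force"],s["torque"])
print(tcp(0,108),((p[:2]-tcp(0,0)[0][:2])@R[:2,:2]))
E
```

```text
[550.6 193.8 108.3] -20.165944029236826 [ 0.6 -0.6 -2. ] [-0.1 -0.1 -0. ]
(array([544.2, 175. , 108. ]), np.float64(-20.09999999999998)) [19.9 -0.5]
```

Request:
{"api": "step_arm", "payload": {"plan": [-4, 0, 0, 0, 0, 0, 1, -4, 0, 0, 0, 0, 0, 1, -4, 0, 0, 0, 0, 0, 1, -4, 0, 0, 0, 0, 0, 1, -4, 0, 0, 0, 0, 0, 1, 0, 0, 0, 0, 0, 0, 1]}}

```text
time_s: 9.55
position: [543.6, 175.1, 108.3]
orientation: [-0.0, 0.82, 0.572, -0.0]
ft_force: [-0.4, -0.2, -4.1]
grip_width: 13.4
grip_force: 59.5
```

```bash
cat > st.py <<'E'
from h import *
import sys
np.set_printoptions(precision=1,suppress=True)
def state():
    s=manip.observe();p,R,y=pose(s);g=[(np.linalg.norm(p[:2]-tcp(q,0)[0][:2]),q) for q in np.arange(-40,270,.5)]
    q=min(g)[1];t,ty=tcp(q,0);e=(p[:2]-t[:2])@R[:2,:2]
    print("t",s["time_s"],p,"yaw",y,"| s",q,"lat",e[1],"dyaw",y-ty,"| F tool",R.T@s["ft_force"],"T",R.T@s["torque"],"w",s["grip_width"])
    return p,q,y
p,q,y=state()
if len(sys.argv)>1:
    s1,n=float(sys.argv[1]),int(sys.argv[2])
    off=float(sys.argv[3]) if len(sys.argv)>3 else 0
    plan([(*(lambda t:(t[0],t[1]))(tcp(q+(s1-q)*(k+1)/n,p[2],0,16+off)),1) for k in range(n)],1)
E
python3 st.py 80 20
```

```text
t 9.55 [543.6 175.1 108.3] yaw -20.16114257777755 | s 0.0 lat -0.5685296095273034 dyaw -0.06114257777757004 | F tool [-0.4 -0.3  4.1] T [-0.  0. -0.] w 13.357973342955049
-3.9,0.6,-0,0,0,-0.1,1,
-4,-0,-0,0,0,0,1,
-4,-0,-0,0,0,0,1,
-4,0,-0,0,0,-0.1,1,
-3.9,0.1,-0,0,0,-0.3,1,
-3.9,0.1,-0,0,0,-0.3,1,
-3.8,0.1,-0,0,0,-0.5,1,
-3.9,0.1,-0,0,0,-0.6,1,
-3.8,0.2,-0,0,0,-0.6,1,
-3.7,0.1,-0,0,0,-0.8,1,
-3.8,0.1,-0,0,0,-0.9,1,
-3.7,0.1,-0,0,0,-1,1,
-3.6,0,-0,0,0,-1.2,1,
-3.7,0,-0,0,0,-1.1,1,
-3.7,0.1,-0,0,0,-1.2,1,
-3.6,0,-0,0,0,-1.1,1,
-3.7,0.1,-0,0,0,-1.1,1,
-3.6,-0,-0,0,0,-1.2,1,
-3.7,0,-0,0,0,-1.1,1,
-3.6,0.1,-0,0,0,-1.2,1
end [524.8 102.1 108.3] -5.761142577777545
```

Request:
{"api": "step_arm", "payload": {"plan": [-4, 0.3, 0, 0, 0, 0, 1, -4, 0, 0, 0, 0, 0, 1, -4, 0, 0, 0, 0, 0, 1, -4, 0, 0, 0, 0, -0.1, 1, -4, 0.1, 0, 0, 0, -0.3, 1, -4, 0.1, 0, 0, 0, -0.3, 1, -3.8, 0.1, 0, 0, 0, -0.5, 1, -3.9, 0.1, 0, 0, 0, -0.6, 1, -3.8, 0.2, 0, 0, 0, -0.7, 1, -3.7, 0.1, 0, 0, 0, -0.8, 1, -3.8, 0.1, 0, 0, 0, -0.9, 1, -3.7, 0.1, 0, 0, 0, -1, 1, -3.6, 0, 0, 0, 0, -1.2, 1, -3.7, 0, 0, 0, 0, -1.1, 1]}}

```text
time_s: 11.3
position: [527.9, 123.6, 108.3]
orientation: [0.0, 0.78, 0.625, -0.0]
ft_force: [-0.3, 0.3, -3.2]
grip_width: 13.0
grip_force: 59.5
```

```bash
python3 st.py 130 20
```

```text
t 11.3 [527.9 123.6 108.3] yaw -12.565937624378465 | s 56.0 lat -0.3054178493447496 dyaw 0.0856110389208844 | F tool [ 0.3 -0.3  3.2] T [-0.1 -0.1  0. ] w 13.001911592263715
-3.3,0.3,-0,0,0,-1,1,
-3.4,0.1,-0,0,0,-1,1,
-3.3,-0,-0,0,0,-1.1,1,
-3.4,0,-0,0,0,-1.1,1,
-3.4,0.1,-0,0,0,-1,1,
-3.4,-0,-0,0,0,-1.1,1,
-3.4,0,-0,0,0,-1,1,
-3.3,0.1,-0,0,0,-1.1,1,
-3.4,-0,-0,0,0,-1.1,1,
-3.4,0,-0,0,0,-1,1,
-3.4,0,-0,0,0,-1.1,1,
-3.4,0.1,-0,0,0,-1,1,
-3.4,0,-0,0,0,-1.1,1,
-3.3,0,-0,0,0,-1.1,1,
-3.4,0.1,-0,0,0,-1,1,
-3.4,-0,-0,0,0,-1.1,1,
-3.4,0,-0,0,0,-1,1,
-3.4,0.1,-0,0,0,-1.1,1,
-3.4,-0,-0,0,0,-1.1,1,
-3.3,0,-0,0,0,-1,1
end [525.8  56.5 108.3] 8.534062375621533
```

Request:
{"api": "step_arm", "payload": {"plan": [-4, 0.2, 0, 0, 0, -1.2, 1, -4, 0, 0, 0, 0, -1.25, 1, -4, 0.1, 0, 0, 0, -1.25, 1, -4, 0, 0, 0, 0, -1.25, 1, -4, 0, 0, 0, 0, -1.25, 1, -4, 0.1, 0, 0, 0, -1.25, 1, -4, 0, 0, 0, 0, -1.25, 1, -4, 0, 0, 0, 0, -1.25, 1, -4, 0.1, 0, 0, 0, -1.25, 1, -4, 0, 0, 0, 0, -1.25, 1, -4, 0, 0, 0, 0, -1.25, 1, -4, 0.1, 0, 0, 0, -1.25, 1, -4, 0, 0, 0, 0, -1.25, 1, -4, 0, 0, 0, 0, -1.25, 1]}}

```text
time_s: 13.05
position: [524.1, 67.9, 108.3]
orientation: [0.0, 0.676, 0.737, -0.0]
ft_force: [-0.8, 0.3, -3.7]
grip_width: 13.0
grip_force: 59.6
```

```bash
python3 st.py 180 16
```

```text
t 13.05 [524.1  67.9 108.3] yaw 4.891849983513351 | s 117.5 lat -0.3324386215786364 dyaw -0.07505355346025055 | F tool [ 0.4 -0.7  3.7] T [-0.1 -0.  -0. ] w 13.049992680044541
-3.7,0.4,-0,0,0,-1.2,1,
-3.6,0,-0,0,0,-1.1,1,
-3.6,0,-0,0,0,-1.1,1,
-3.5,0.1,-0,0,0,-1.2,1,
-3.6,0,-0,0,0,-1.1,1,
-3.6,0,-0,0,0,-1.1,1,
-3.5,0.1,-0,0,0,-1.1,1,
-3.6,0,-0,0,0,-1.1,1,
-3.6,0.1,-0,0,0,-1.1,1,
-3.6,-0,-0,0,0,-1.2,1,
-3.5,0,-0,0,0,-1.1,1,
-3.6,0.1,-0,0,0,-1.1,1,
-3.6,-0,-0,0,0,-1.1,1,
-3.5,0,-0,0,0,-1.1,1,
-3.6,0.1,-0,0,0,-1.2,1,
-3.6,-0,-0,0,0,-1.1,1
end [538.2  12.5 108.3] 22.891849983513357
```

Request:
{"api": "step_arm", "payload": {"plan": [-4, 0.2, 0, 0, 0, -1.25, 1, -4, 0, 0, 0, 0, -1.25, 1, -4, 0.1, 0, 0, 0, -1.25, 1, -4, 0, 0, 0, 0, -1.25, 1, -4, 0, 0, 0, 0, -1.25, 1, -4, 0.1, 0, 0, 0, -1.25, 1, -4, 0, 0, 0, 0, -1.25, 1, -4, 0, 0, 0, 0, -1.25, 1, -4, 0.1, 0, 0, 0, -1.25, 1, -4, 0, 0, 0, 0, -1.25, 1, -4, 0, 0, 0, 0, -1.25, 1, -4, 0.1, 0, 0, 0, -1.25, 1, -4, 0, 0, 0, 0, -1.25, 1, -4, 0, 0, 0, 0, -1.25, 1, -4, 0.1, 0, 0, 0, -1.25, 1, -4, 0, 0, 0, 0, -1.25, 1, -4, 0, 0, 0, 0, -1.25, 1, -4, 0, 0, 0, 0, -1.25, 1]}}

```text
time_s: 15.3
position: [544.1, -0.9, 108.3]
orientation: [0.0, 0.52, 0.854, 0.0]
ft_force: [0.1, 0.8, -3.7]
grip_width: 13.6
grip_force: 59.6
```

```bash
python3 st.py 235 10
```

```text
t 15.3 [544.1  -0.9 108.3] yaw 27.38927122221782 | s 196.0 lat -0.3745794410691834 dyaw -0.06622577364062465 | F tool [0.7 0.5 3.7] T [-0.1 -0.  -0. ] w 13.56859354283654
-3.6,0.4,-0,0,0,-1.2,1,
-3.6,0,-0,0,0,-1.1,1,
-3.5,0.1,-0,0,0,-1.1,1,
-3.6,0,-0,0,0,-1.1,1,
-3.6,0.1,-0,0,0,-1.2,1,
-3.5,-0,-0,0,0,-1.1,1,
-3.6,0,-0,0,0,-1.1,1,
-3.6,0.1,-0,0,0,-1.1,1,
-3.5,-0,-0,0,0,-1.1,1,
-3.6,0,-0,0,0,-1.1,1
end [563.8 -30.6 108.3] 38.58927122221783
```

Request:
{"api": "step_arm", "payload": {"plan": [-4, 0.2, 0, 0, 0, -1.25, 1, -4, 0, 0, 0, 0, -1.25, 1, -4, 0.1, 0, 0, 0, -1.25, 1, -4, 0, 0, 0, 0, -1.25, 1, -4, 0, 0, 0, 0, -1.25, 1, -4, 0.1, 0, 0, 0, -1.25, 1, -4, 0, 0, 0, 0, -1.25, 1, -4, 0, 0, 0, 0, -1.25, 1, -4, 0.1, 0, 0, 0, -1.25, 1, -4, 0, 0, 0, 0, -1.25, 1, -3, 0, 0, 0, 0, -1, 1]}}

```text
time_s: 16.68
position: [568.2, -36.3, 108.3]
orientation: [0.0, 0.416, 0.909, 0.0]
ft_force: [0.9, 1.9, -3.6]
grip_width: 13.2
grip_force: 59.5
```

```bash
python3 st.py
```

```text
t 16.675 [568.2 -36.3 108.3] yaw 40.86889370987502 | s 243.0 lat -0.2985567990721955 dyaw -0.05111147155766105 | F tool [0.9 2.  3.7] T [-0.4  0.1  0.1] w 13.167082072601055
```

Request:
{"api": "step_arm", "payload": {"plan": [-2, 0, 0, 0, 0, -0.6, 1, -2, 0, 0, 0, 0, -0.6, 1, -2, 0, 0, 0, 0, -0.6, 1, -1, 0, 0, 0, 0, -0.3, 1, -1, 0, 0, 0, 0, -0.3, 1]}}

```text
time_s: 17.3
position: [572.9, -41.7, 108.3]
orientation: [-0.001, 0.397, 0.918, 0.0]
ft_force: [0.4, 5.6, -1.0]
grip_width: 13.3
grip_force: 59.9
```

```bash
python3 st.py
```

```text
t 17.3 [572.9 -41.7 108.3] yaw 43.198860632506715 | s 250.5 lat -0.4021220560287237 dyaw 0.13026371933342773 | F tool [3.8 4.2 1. ] T [-0.7  0.8  0.3] w 13.301644259882327
```

Request:
{"api": "step_arm", "payload": {"plan": [-1, 0, 0, 0, 0, -0.3, 1, -1, 0, 0, 0, 0, -0.2, 1, -1, 0, 0, 0, 0, -0.2, 1, 0, 0, 0, 0, 0, 0, 1]}}

```text
time_s: 17.8
position: [573.0, -41.7, 108.1]
orientation: [-0.003, 0.392, 0.92, 0.001]
ft_force: [-3.4, 10.7, 1.8]
grip_width: 13.1
grip_force: 61.0
```

```bash
python3 st.py
```

```text
t 17.8 [573.  -41.7 108.1] yaw 43.803341590890014 | s 251.0 lat -0.36918746399338903 dyaw 0.5915052289340821 | F tool [10.1  5.  -1.8] T [-1.   1.8  0.7] w 13.064705188436673
```

Request:
{"api": "step_arm", "payload": {"plan": [-1.5, 0, 0, 0, 0, 0, 1, -1.5, 0, 0, 0, 0, 0, 1, 0, 0, 0, 0, 0, 0, 1, 0, 0, 0, 0, 0, 0, 1]}}

```text
time_s: 18.3
position: [573.2, -42.0, 107.8]
orientation: [-0.005, 0.393, 0.92, 0.002]
ft_force: [-6.1, 18.2, 5.0]
grip_width: 12.8
grip_force: 61.7
```

```bash
python3 st.py
```

```text
t 18.3 [573.2 -42.  107.8] yaw 43.77165913038524 | s 251.0 lat -0.3827502643267811 dyaw 0.5598227684293064 | F tool [17.4  8.1 -4.8] T [-1.3  3.   0.7] w 12.822383999075283
```

Request:
{"api": "step_arm", "payload": {"plan": [2, 0, 0, 0, 0, 0, 1, 2, 0, 0, 0, 0, 0, 1, 0, 0, 0, 0, 0, 0, -1, 0, 0, 0, 0, 0, 0, -1, 0, 0, 0, 0, 0, 0, -1, 0, 0, 0, 0, 0, 0, -1, 0, 0, -20, 0, 0, 0, -1, 0, 0, -40, 0, 0, 0, -1, 0, 0, -50, 0, 0, 0, -1, -40, -20, -30, 0, 0, 0, -1, -40, 0, 0, 0, 0, 0, -1, 0, 0, 0, 0, 0, 0, -1, 0, 0, 0, 0, 0, 0, -1]}}

```text
time_s: 19.92
position: [614.8, -114.8, 247.6]
orientation: [-0.001, 0.392, 0.92, -0.0]
ft_force: [-0.2, -0.6, -0.3]
grip_width: 85.9
grip_force: 0.0
```

Run:
```python
from h import *
import pickle
np.set_printoptions(precision=1,suppress=True)
c=grab("wrist");p,R,yw=pose();print(p,yw,c["xyz"]);pickle.dump(c,open("w3.pkl","wb"))
cv2.imwrite("pics/w3.png",c["img"][:,:,::-1])
a=np.radians(223.9);o=np.array([np.cos(a),np.sin(a)]);X=np.array([-np.sin(a),np.cos(a)]);b=C0+199*o
P=[np.r_[b+x*X-y*o,z] for x,y,z in[(0,-15,100),(16.5,-9,100),(-16.5,-9,100),(16.5,-22.6,100),(-16.5,-22.6,100),(20,9,142),(-20,23,142)]]
print(np.array(P),proj(c,P))
```

```text
[ 614.6 -114.4  247.6] 43.92187185512826 [556.9 -54.3 390.5]
[[552.5 -64.8 100. ]
 [568.3 -72.5 100. ]
 [545.4 -48.7 100. ]
 [558.5 -81.9 100. ]
 [535.6 -58.2 100. ]
 [583.7 -62.6 142. ]
 [566.  -24.  142. ]] [[301.8 130.5]
 [309.8 152.6]
 [309.6 107.8]
 [292.2 152.6]
 [291.5 107.9]
 [335.8 162.6]
 [358.7  99.5]]
```

View pics/w3.png

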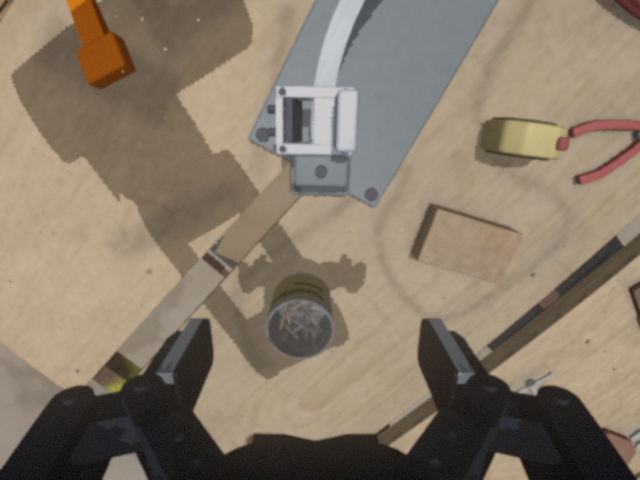

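The wrist picture shows the slider on the bar against the post: top face (277..357, 87..155), fin on the right (inner side), pocket on the outer side with a dark gib around (297,121). The post top hole is at (321,171) and the slider front is flush with the post. I'll check the wrist camera's bias against the post, then measure the slider and key again in the top and scene views.

Run:
```python
from h import *
import pickle
np.set_printoptions(precision=1,suppress=True)
c=pickle.load(open("w3.pkl","rb"))
print("post hole pred",proj(c,[[583.8,-80.7,95]]),"seen 321,171")
d={n:grab(n) for n in("top","scene")};pickle.dump(d,open("v3.pkl","wb"))
f=lambda x:cv2.resize(x[:,:,::-1],(400,300),interpolation=cv2.INTER_CUBIC)
t,s,w=d["top"]["img"],d["scene"]["img"],c["img"]
A=np.hstack([f(t[175:235,320:400]),f(s[195:270,335:435])]) # x5, x4
B=np.hstack([f(w[80:200,250:410]),f(t[225:285,175:255])]) # x2.5, x5
cv2.imwrite("pics/c3.png",np.vstack([A,B]))
```

```text
post hole pred [[316.8 173.3]] seen 321,171
```

View pics/c3.png

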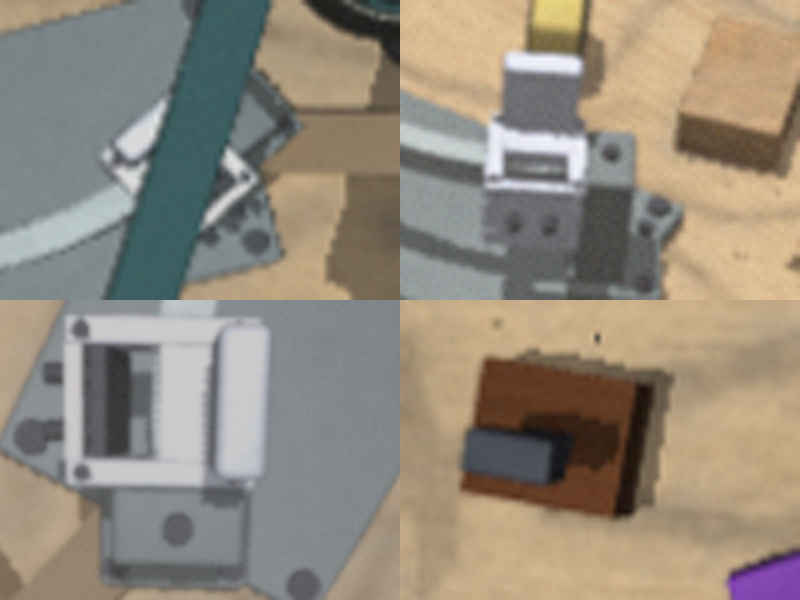

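The top crop has the slider's rear-inner corner at about (340.4,206.4) and its front-outer corner at about (373,210.7). The scene crop has the pocket window centred at about (369,236). The key head in the top view spans crop (465..570, 428..482).

Run:
```python
from h import *
import pickle
np.set_printoptions(precision=1,suppress=True)
c=pickle.load(open("w3.pkl","rb"));d=pickle.load(open("v3.pkl","rb"));T,S=d["top"],d["scene"]
yaw=np.radians(43.8);Y=np.array([np.cos(yaw),np.sin(yaw)]);X=np.array([Y[1],-Y[0]]);t=np.array([573.2,-42.0])
loc=lambda P:np.c_[(P[:,:2]-t)@X,(P[:,:2]-t)@Y+16]   # in slider frame if TCP at (0,16)
print("top corners",loc(onz(T,[(340.4,206.4),(373,210.7)],100)),"expect -25,24 / 25,-35")
sp=lambda x,y:(335+(x-400)/4,195+y/4)
print("scene window corners+ block corners",loc(onz(S,[sp(505,150),sp(570,152),sp(568,176),sp(505,178),sp(488,188),sp(585,188)],100)))
print("scene fin top",loc(onz(S,[sp(508,55),sp(583,57),sp(583,73),sp(503,73)],142)))
wp=lambda x,y:(250+x/2.5-4.4,80+(y-300)/2.5+2.1)
print("wrist block rear/front, window, fin",loc(onz(c,[wp(65,317),wp(65,487),wp(82,343),wp(150,460)],100)),loc(onz(c,[wp(218,320),wp(268,478)],142)))
print("post hole",loc(onz(T,[(366,196.7)],95)),loc(onz(S,[sp(611,152)],95)), "wristcam", c["xyz"],c["intrinsics"])
tp=lambda x,y:(175+(x-400)/5,225+(y-300)/5)
print("key head top view z106",onz(T,[tp(465,428),tp(558,434),tp(553,483),tp(465,472)],106))
print("block top z45",onz(T,[tp(485,357),tp(638,378),tp(615,516),tp(460,488)],45))
```

```text
top corners [[-26.7  21.2]
 [ 24.  -39.6]] expect -25,24 / 25,-35
scene window corners+ block corners [[-19.4  -8.7]
 [ 13.7  -7.2]
 [ 13.  -26. ]
 [-18.6 -30.5]
 [-26.8 -38.9]
 [ 21.5 -34.4]]
scene fin top [[-20.8  16.1]
 [ 17.1  18. ]
 [ 17.2   4.9]
 [-22.8   1.1]]
wrist block rear/front, window, fin [[-27.9 -37. ]
 [ 21.9 -38.4]
 [-20.5 -32.1]
 [ 13.7 -11.9]] [[-23.5   6.6]
 [ 15.9  20.5]]
post hole [[35.3 -3.2]] [[35.1  0.8]] wristcam [556.9 -54.3 390.5] [[365.4   0.  315.1]
 [  0.  365.4 247.3]
 [  0.    0.    1. ]]
key head top view z106 [[444.6 345.2 106. ]
 [442.7 299.7 106. ]
 [419.2 301.4 106. ]
 [423.5 344.5 106. ]]
block top z45 [[481.1 353.   45. ]
 [472.1 274.4  45. ]
 [402.4 284.2  45. ]
 [414.6 363.9  45. ]]
```

Run:
```python
from h import *
np.set_printoptions(precision=1,suppress=True)
plan([([437,319,250],82.4,13)],-1)
```

```text
33.5,13.3,-0.2,0,0,-3,-1,
32.7,15,-0.2,0,0,-3,-1,
31.9,16.7,-0.2,0,0,-2.9,-1,
31,18.3,-0.2,0,0,-3,-1,
30,19.9,-0.1,0,0,-2.9,-1,
29,21.4,-0.2,0,0,-3,-1,
27.8,22.9,-0.1,0,0,-2.9,-1,
26.6,24.3,-0.2,0,0,-3,-1,
25.3,25.6,-0.1,0,0,-2.9,-1,
24,26.9,-0.2,0,0,-3,-1,
22.6,28.1,-0.1,0,0,-2.9,-1,
21.1,29.2,-0.2,0,0,-3,-1,
19.6,30.2,-0.1,0,0,-2.9,-1
end [437. 319. 250.] 82.35286318998699
```

Request:
{"api": "step_arm", "payload": {"plan": [33.5, 13, 0, 0, 0, -3, -1, 33, 15, 0, 0, 0, -3, -1, 32, 17, 0, 0, 0, -3, -1, 31, 18, 0, 0, 0, -3, -1, 30, 20, 0, 0, 0, -3, -1, 29, 21.5, 0, 0, 0, -3, -1, 28, 23, 0, 0, 0, -3, -1, 26.5, 24, 0, 0, 0, -3, -1, 25, 25.5, 0, 0, 0, -3, -1, 24, 27, 0, 0, 0, -3, -1, 22.5, 28, 0, 0, 0, -3, -1, 21, 29, 0, 0, 0, -3, -1, 19.5, 30, 0, 0, 0, -2.5, -1, 0, 0, 0, 0, 0, 0, -1, 0, 0, 0, 0, 0, 0, -1]}}

```text
time_s: 21.95
position: [435.8, 316.6, 248.2]
orientation: [-0.0, 0.066, 0.998, -0.0]
ft_force: [0.7, -0.4, -1.0]
grip_width: 85.5
grip_force: 0.0
```

Run:
```python
from h import *
import pickle
np.set_printoptions(precision=1,suppress=True)
c=grab("wrist");p,R,yw=pose();print(p,yw,c["xyz"]);pickle.dump(c,open("w4.pkl","wb"))
q=proj(c,[[432.5,322.7,106],[442.5,319,45]]);print(q)
u,v=np.clip(q[0].astype(int)-[100,75],0,[440,330]);print("crop at",u,v)
cv2.imwrite("pics/w4.png",cv2.resize(c["img"][v:v+150,u:u+200,::-1],(800,600),interpolation=cv2.INTER_CUBIC))
```

```text
[436.2 316.3 248.2] 82.40025316245655 [352.9 328.3 390.9]
[[321.4 226.8]
 [318.  220.3]]
crop at 221 151
```

View pics/w4.png

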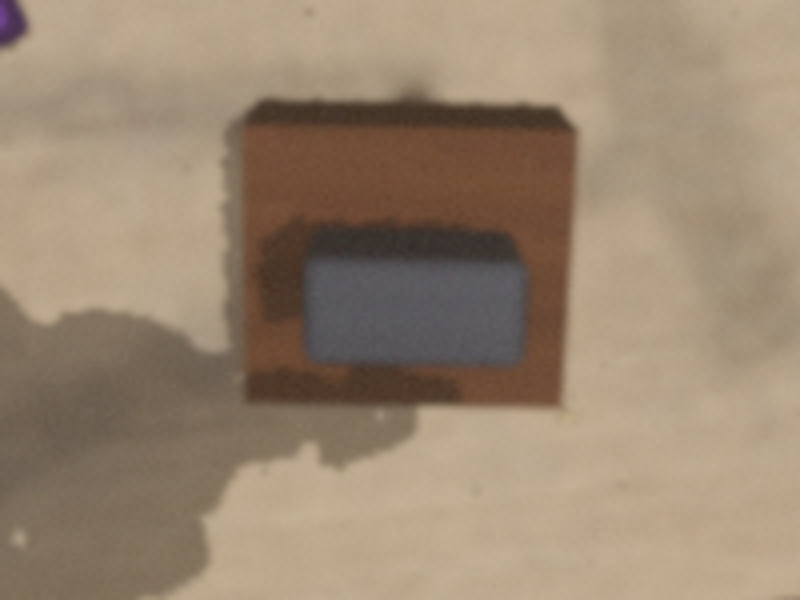

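The wrist crop shows the dark key head, corners (305,258) to (523,366) in the crop, so centre at wrist px (325,229). It is parallel to the tool and about 55 x 27 px, matching 44 x 22 mm. With the block centre it places the head at about (434,322), which fits key +y towards world +x. One numeric check of the flat side in the scene view.

Run:
```python
from h import *
import pickle
np.set_printoptions(precision=1,suppress=True)
d=pickle.load(open("v3.pkl","rb"));S=d["scene"]
x=np.radians(-97.6);X=np.array([np.cos(x),np.sin(x)]);h=np.array([434,322.])
out=S["img"][155:220,195:245,::-1].copy();out=cv2.resize(out,None,fx=8,fy=8,interpolation=cv2.INTER_CUBIC)
panels=[]
for sg in(1,-1):
    o=out.copy();Y=sg*np.array([-X[1],X[0]]);og=h+6*Y
    def pt(a,b,z): return tuple(int(v) for v in (proj(S,[np.r_[og+a*X+b*Y,z+13-13*0]])[0]-[195,155])*8)
    zb=32
    for a in(-12,12):
        for (b1,b2) in((3,3),(-3-zb*.167,-14.7)): cv2.line(o,pt(a,b1,zb),pt(a,b2,70),(0,255,0),1)
    for a,b in((-22,5),(22,5),(22,-17),(-22,-17)): cv2.line(o,pt(a,b,70),pt(a,b,106),(0,255,255),1)
    panels.append(o)
cv2.imwrite("pics/hyp.png",np.hstack(panels)[:, :800]);print(np.hstack(panels).shape)
```

```text
(520, 800, 3)
```

View pics/hyp.png

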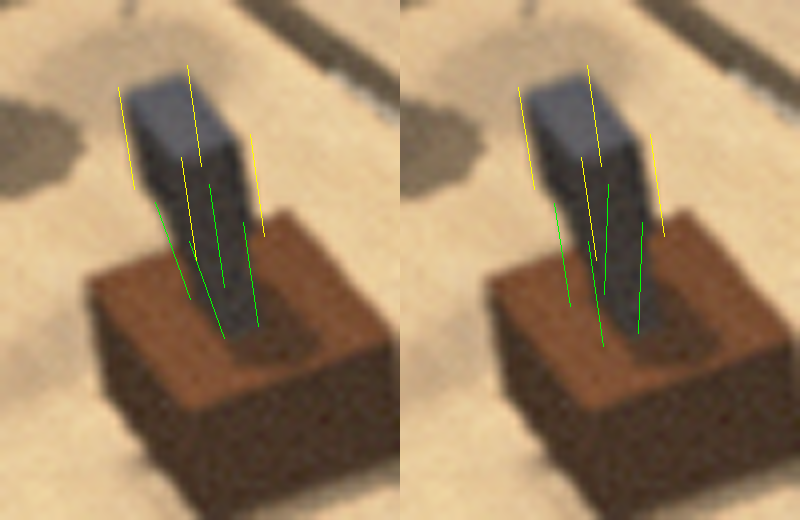

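Hypothesis 1 (left panel: flat face towards world +x, sloping face towards the robot) matches the blade's slanting left edge. The head top in the scene view is centred at (218,169). I'll triangulate its height, since the slot floor may raise it.

Run:
```python
from h import *
import pickle
np.set_printoptions(precision=1,suppress=True)
d=pickle.load(open("v3.pkl","rb"));c=pickle.load(open("w4.pkl","rb"))
w=[(324.75-4.4,228.75+2.1)];t=[(197,255.8)];s=[(218,169)]
print("top/scene",tri(d["top"],t,d["scene"],s),"wrist/scene",tri(c,w,d["scene"],s),"wrist/top",tri(c,w,d["top"],t))
for z in(106,112,119):print(z,onz(d["top"],t,z),onz(d["scene"],s,z),onz(c,w,z))
```

```text
top/scene [[432.5 319.1 120.6   0.3]] wrist/scene [[432.8 321.5 118.9   1.6]] wrist/top [[433.  321.2 113.8   1.2]]
106 [[432.6 322.8 106. ]] [[443.1 339.5 106. ]] [[435.7 321.4 106. ]]
112 [[432.6 321.2 112. ]] [[438.7 331.1 112. ]] [[434.  321.6 112. ]]
119 [[432.6 319.4 119. ]] [[433.6 321.4 119. ]] [[432.  321.7 119. ]]
```

Request:
{"api": "step_arm", "payload": {"plan": [4, 3.5, 40, 0, 0, 0, -1, 0, 0, 40, 0, 0, 0, -1, 0, 0, 35, 0, 0, 0, -1, 0, 0, 25, 0, 0, 0, -1, 0, 0, 17, 0, 0, 0, -1, 0, 0, 0, 0, 0, 0, -1, 0, 0, 0, 0, 0, 0, -1]}}

```text
time_s: 22.88
position: [433.6, 320.6, 91.9]
orientation: [0.0, 0.067, 0.998, 0.0]
ft_force: [-0.8, -0.4, -0.6]
grip_width: 85.0
grip_force: 0.0
```

```bash
python3 -c "
from h import *
s=manip.observe();print(pose(s),s['ft_force'])"
```

```text
(array([433.61442445, 320.6150636 ,  91.92680968]), array([[-9.91119819e-01,  1.32969405e-01,  8.01368265e-04],
       [ 1.32969656e-01,  9.91120073e-01,  2.68836076e-04],
       [-7.58505200e-04,  3.73006426e-04, -9.99999643e-01]]), np.float64(82.35878272416981)) [-0.84588186 -0.37498567 -0.57106111]
```

Position good; close, then lift.

Request:
{"api": "step_arm", "payload": {"plan": [0, 0, 0, 0, 0, 0, 1, 0, 0, 0, 0, 0, 0, 1, 0, 0, 0, 0, 0, 0, 1, 0, 0, 0, 0, 0, 0, 1, 0, 0, 0, 0, 0, 0, 1, 0, 0, 0, 0, 0, 0, 1]}}

```text
time_s: 23.62
position: [433.4, 321.3, 92.1]
orientation: [0.001, 0.066, 0.998, 0.0]
ft_force: [-0.5, 0.2, 6.1]
grip_width: 42.8
grip_force: 60.0
```

Run:
```python
from h import *
np.set_printoptions(precision=1,suppress=True)
s=manip.observe();p,R,y=pose(s);print(p,y,s["ft_force"],s["grip_width"],s["grip_force"])
# pocket: key origin slider y=-12 -> head centre y=-18 ; extra -1.5 clearance
yaw=np.radians(43.8);Y=np.array([np.cos(yaw),np.sin(yaw)]);X=np.array([Y[1],-Y[0]]);t=np.array([573.2,-42.0])
g=t-2.5*X+(-16-19.5)*Y;print("target",g)
plan([([*p[:2],250],82.4,4),([*g,250],133.8,11)],1)
```

```text
[433.4 321.3  92.1] 82.4195901810234 [-0.5  0.2  6.1] 42.785721584522086 60.04984974861145
target [545.8 -64.8]
0,0,-39.5,0,0,0,1,
0,0,-39.5,0,0,0,1,
0,0,-39.4,0,0,0,1,
0,0,-39.5,0,0,0,1,
-14.8,-33.4,0,0,0,-4.7,1,
-12,-34.5,0,0,0,-4.7,1,
-9.1,-35.4,0,0,0,-4.7,1,
-6.2,-36,0,0,0,-4.7,1,
-3.2,-36.4,0,0,0,-4.7,1,
-0.2,-36.6,0,0,0,-4.6,1,
2.7,-36.5,0,0,0,-4.7,1,
5.7,-36.1,0,0,0,-4.6,1,
8.6,-35.5,0,0,0,-4.7,1,
11.5,-34.7,0,0,0,-4.6,1,
14.3,-33.7,0,0,0,-4.7,1
end [545.8 -64.8 250. ] 133.8195901810234
```

Request:
{"api": "step_arm", "payload": {"plan": [0, 0, -39.5, 0, 0, 0, 1, 0, 0, -39.5, 0, 0, 0, 1, 0, 0, -39.5, 0, 0, 0, 1, 0, 0, -39.5, 0, 0, 0, 1, -15, -33.5, 0, 0, 0, -4.7, 1, -12, -34.5, 0, 0, 0, -4.7, 1, -9, -35.5, 0, 0, 0, -4.7, 1, -6, -36, 0, 0, 0, -4.7, 1, -3, -36.5, 0, 0, 0, -4.7, 1, 0, -36.5, 0, 0, 0, -4.6, 1, 2.5, -36.5, 0, 0, 0, -4.7, 1, 5.5, -36, 0, 0, 0, -4.6, 1, 8.5, -35.5, 0, 0, 0, -4.7, 1, 11.5, -34.5, 0, 0, 0, -4.6, 1, 14.5, -33.5, 0, 0, 0, -4.7, 1, 0, 0, 0, 0, 0, 0, 1, 0, 0, 0, 0, 0, 0, 1]}}

```text
time_s: 25.75
position: [544.2, -64.6, 248.9]
orientation: [-0.0, -0.373, 0.928, 0.001]
ft_force: [0.5, 0.1, -1.4]
grip_width: 43.5
grip_force: 63.5
```

```bash
cat > k.py <<'E'
from h import *
import sys
np.set_printoptions(precision=1,suppress=True)
yaw=np.radians(43.8);Y=np.array([np.cos(yaw),np.sin(yaw)]);X=np.array([Y[1],-Y[0]]);t=np.array([573.2,-42.0])
s=manip.observe();p,R,y=pose(s);B=t-2.5*X-16*Y
print("t",s["time_s"],p,y,"slider xy of TCP",(p[:2]-B)@X,(p[:2]-B)@Y,"F slider",s["ft_force"][:2]@X,s["ft_force"][:2]@Y,s["ft_force"][2],"T",R.T@s["torque"],s["grip_width"])
E
python3 k.py
```

```text
t 25.75 [544.2 -64.6 248.9] 133.74338329422537 slider xy of TCP -1.2648757329313727 -20.632883505291844 F slider 0.26346778388987047 0.4384999680766849 -1.3854436692861876 T [ 0.   0.1 -0. ] 43.499567513637274
```

Request:
{"api": "step_arm", "payload": {"plan": [-0.5, -0.7, 20, 0, 0, 0, 1, -0.6, -0.6, 20, 0, 0, 0, 1, 0, 0, 16, 0, 0, 0, 1, 0, 0, 8, 0, 0, 0, 1, 0, 0, 5, 0, 0, 0, 1, 0, 0, 4, 0, 0, 0, 1, 0, 0, 4, 0, 0, 0, 1, 0, 0, 0, 0, 0, 0, 1]}}

```text
time_s: 26.75
position: [546.4, -65.3, 172.2]
orientation: [-0.0, -0.373, 0.928, 0.0]
ft_force: [-0.3, -0.3, -2.1]
grip_width: 42.8
grip_force: 63.5
```

```bash
python3 k.py
```

```text
t 26.75 [546.4 -65.3 172.2] 133.80194347097793 slider xy of TCP 0.7482561252285819 -19.464793533752587 F slider -0.03165923413512317 -0.4477724965344846 -2.06602460443187 T [ 0.  0. -0.] 42.84600015501494
```

Point is about 7 mm below the top face with no contact. Continue.

Request:
{"api": "step_arm", "payload": {"plan": [0, 0.5, 5, 0, 0, 0, 1, 0, 0, 5, 0, 0, 0, 1, 0, 0, 5, 0, 0, 0, 1, 0, 0, 4, 0, 0, 0, 1, 0, 0, 3, 0, 0, 0, 1, 0, 0, 0, 0, 0, 0, 1]}}

```text
time_s: 27.5
position: [545.9, -64.8, 150.0]
orientation: [-0.0, -0.373, 0.928, 0.0]
ft_force: [-0.1, -0.8, -2.1]
grip_width: 42.7
grip_force: 63.5
```

```bash
python3 k.py
```

```text
t 27.5 [545.9 -64.8 150. ] 133.8100132371935 slider xy of TCP 0.1273640951298474 -19.482784361985516 F slider 0.48916318948904947 -0.6320274411063446 -2.14963987648701 T [0. 0. 0.] 42.68873060084486
```

Request:
{"api": "step_arm", "payload": {"plan": [0, 0, 4, 0, 0, 0, 1, 0, 0, 4, 0, 0, 0, 1, 0, 0, 3, 0, 0, 0, 1, 0, 0, 3, 0, 0, 0, 1, 0, 0, 0, 0, 0, 0, 1]}}

```text
time_s: 28.12
position: [546.2, -64.8, 136.1]
orientation: [-0.0, -0.373, 0.928, 0.0]
ft_force: [0.5, 0.9, -1.3]
grip_width: 43.2
grip_force: 63.4
```

```bash
python3 k.py
```

```text
t 28.125 [546.2 -64.8 136.1] 133.80493969991107 slider xy of TCP 0.24033562128570793 -19.271469906089074 F slider -0.32415650002574087 1.00519832181686 -1.2568334380181603 T [ 0.  -0.2 -0. ] 43.199340411099584
```

Request:
{"api": "step_arm", "payload": {"plan": [0, 0, 3, 0, 0, 0, 1, 0, 0, 3, 0, 0, 0, 1, 0, 0, 3, 0, 0, 0, 1, 0, 0, 0, 0, 0, 0, 1]}}

```text
time_s: 28.62
position: [546.6, -64.8, 127.2]
orientation: [0.0, -0.373, 0.928, -0.0]
ft_force: [2.1, 2.1, -1.3]
grip_width: 42.8
grip_force: 63.5
```

```bash
python3 k.py
```

```text
t 28.625 [546.6 -64.8 127.2] 133.8050538080429 slider xy of TCP 0.5116158740930663 -18.98816082388703 F slider -0.08060866545433573 3.0083799121242687 -1.3159666911704209 T [ 0.  -0.5  0. ] 42.833027321808196
```

Request:
{"api": "step_arm", "payload": {"plan": [-0.5, 0, 3, 0, 0, 0, 1, 0, 0, 3, 0, 0, 0, 1, -0.3, 0, 3, 0, 0, 0, 1, 0, 0, 2, 0, 0, 0, 1, 0, 0, 0, 0, 0, 0, 1]}}

```text
time_s: 29.25
position: [547.3, -64.3, 116.4]
orientation: [0.0, -0.373, 0.928, -0.0]
ft_force: [4.2, 2.3, 0.7]
grip_width: 42.9
grip_force: 63.8
```

```bash
python3 k.py
```

```text
t 29.25 [547.3 -64.3 116.4] 133.80418019056526 slider xy of TCP 0.6529533463529051 -18.150463327147285 F slider 1.2565718781967792 4.656407005054512 0.7103574417037178 T [ 0.2 -0.9  0.1] 42.854529715237554
```

Request:
{"api": "step_arm", "payload": {"plan": [-0.4, 0, 2, 0, 0, 0, 1, 0, 0, 2, 0, 0, 0, 1, 0, 0, 2, 0, 0, 0, 1, 0, 0, 1, 0, 0, 0, 1, 0, 0, 0, 0, 0, 0, 1]}}

```text
time_s: 29.88
position: [547.6, -64.1, 109.8]
orientation: [0.001, -0.373, 0.928, -0.0]
ft_force: [2.2, 3.5, 5.9]
grip_width: 43.3
grip_force: 64.4
```

```bash
python3 k.py
```

```text
t 29.875 [547.6 -64.1 109.8] 133.8005017250396 slider xy of TCP 0.7854692441651464 -17.756394523908444 F slider -0.9909647205719753 4.030721672673079 5.945188064395259 T [ 0.  -0.8  0.1] 43.315613592421975
```

Request:
{"api": "step_arm", "payload": {"plan": [0, 0, 1, 0, 0, 0, 1, 0, 0, 1, 0, 0, 0, 1, 0, 0, 1, 0, 0, 0, 1, 0, 0, 1, 0, 0, 0, 1, 0, 0, 0, 0, 0, 0, 1]}}

```text
time_s: 30.5
position: [547.8, -64.2, 107.3]
orientation: [0.001, -0.373, 0.928, -0.001]
ft_force: [-1.3, 3.3, 19.6]
grip_width: 42.9
grip_force: 65.9
```

```bash
python3 k.py
```

```text
t 30.5 [547.8 -64.2 107.3] 133.80636122400014 slider xy of TCP 0.9782293556560792 -17.66520456013517 F slider -3.2872122650994537 1.3456143741486406 19.5810640277834 T [-0.4 -0.5  0.1] 42.94854960862205
```

Request:
{"api": "step_arm", "payload": {"plan": [0, 0, 1, 0, 0, 0, 1, 0, 0, 0.8, 0, 0, 0, 1, 0, 0, 0, 0, 0, 0, 1, 0, 0, 0, 0, 0, 0, 1]}}

```text
time_s: 31.0
position: [547.9, -64.3, 106.9]
orientation: [0.001, -0.373, 0.928, -0.001]
ft_force: [-5.2, 3.7, 32.4]
grip_width: 43.0
grip_force: 67.4
```

```bash
python3 k.py
```

```text
t 31.0 [547.9 -64.3 106.9] 133.80981124418966 slider xy of TCP 1.050345519574751 -17.73068570682143 F slider -6.275576683759344 -1.2482530054149685 32.41424428582769 T [-0.9 -0.1  0.1] 43.02552687329129
```

Request:
{"api": "step_arm", "payload": {"plan": [0, 0, -2, 0, 0, 0, 1, 0, 0, -1.5, 0, 0, 0, 1, 0, 0, 0, 0, 0, 0, -1, 0, 0, 0, 0, 0, 0, -1, 0, 0, 0, 0, 0, 0, -1, 0, 0, 0, 0, 0, 0, -1, 0, 0, -15, 0, 0, 0, -1, 0, 0, -25, 0, 0, 0, -1, 0, 0, 0, 0, 0, 0, 1, 0, 0, 0, 0, 0, 0, 1, 0, 0, 0, 0, 0, 0, 1, 0, 0, 0, 0, 0, 0, 1, 0, 0, 0, 0, 0, 0, 1]}}

```text
time_s: 32.62
position: [546.7, -64.0, 146.6]
orientation: [-0.0, -0.373, 0.928, 0.0]
ft_force: [0.2, 0.1, 0.1]
grip_width: -0.0
grip_force: 0.0
```

```bash
python3 k.py
```

```text
t 32.625 [546.7 -64.  146.6] 133.80843292354766 slider xy of TCP 0.0459283858714108 -18.33020289081721 F slider 0.04819133821679535 0.1679357992673648 0.0843049454100488 T [ 0.  0. -0.] -0.0031057313183657813
```

Request:
{"api": "step_arm", "payload": {"plan": [0, 0, 5, 0, 0, 0, 1, 0, 0, 4, 0, 0, 0, 1, 0, 0, 2, 0, 0, 0, 1, 0, 0, 1, 0, 0, 0, 1, 0, 0, 1, 0, 0, 0, 1, 0, 0, 0, 0, 0, 0, 1]}}

```text
time_s: 33.38
position: [546.9, -64.0, 134.9]
orientation: [0.0, -0.373, 0.928, -0.0]
ft_force: [-2.3, 1.2, 8.4]
grip_width: 0.3
grip_force: 4.1
```

```bash
python3 k.py
```

```text
t 33.375 [546.9 -64.  134.9] 133.81583046177306 slider xy of TCP 0.17188917532536171 -18.20775403497544 F slider -2.5010658434643904 -0.8217991432688629 8.43130462966308 T [-0.5  0.3  0. ] 0.33889556222684064
```

Request:
{"api": "step_arm", "payload": {"plan": [0, 0, 1.5, 0, 0, 0, 1, 0, 0, 1.5, 0, 0, 0, 1, 0, 0, 0, 0, 0, 0, 1, 0, 0, 0, 0, 0, 0, 1]}}

```text
time_s: 33.88
position: [546.5, -63.9, 134.0]
orientation: [0.0, -0.373, 0.928, -0.0]
ft_force: [-10.6, 1.9, 27.7]
grip_width: -0.1
grip_force: 13.9
```

```bash
python3 k.py
```

```text
t 33.875 [546.5 -63.9 134. ] 133.81805503648192 slider xy of TCP -0.17785764762202955 -18.436139012319064 F slider -8.757159677297546 -6.345893187851258 27.721066849013237 T [-1.4  0.9 -0. ] -0.14737916864250897
```

Request:
{"api": "step_arm", "payload": {"plan": [0, 0, -10, 0, 0, 0, 1, 0, 0, -40, 0, 0, 0, 1, 0, 0, -50, 0, 0, 0, 1, 0, -40, -30, 0, 0, 0, 1, 0, -60, 0, 0, 0, 0, 1, 0, -40, 0, 0, 0, 0, 1, 0, 0, 0, 0, 0, 0, 1, 0, 0, 0, 0, 0, 0, 1]}}

```text
time_s: 34.88
position: [643.2, -164.6, 260.4]
orientation: [-0.001, -0.373, 0.928, 0.001]
ft_force: [0.7, -0.3, -0.5]
grip_width: 0.1
grip_force: 0.0
```

Run:
```python
from h import *
import pickle
np.set_printoptions(precision=1,suppress=True)
o=pickle.load(open("v3.pkl","rb"))["scene"];n=grab("scene")
g=lambda c:cv2.cvtColor(c["img"],cv2.COLOR_RGB2GRAY)
G,N=g(o),g(n)
for nm,(u,v,w,h) in {"fin":(358,207,26,10),"sliderfront/screws":(354,240,30,14),"post":(382,227,14,12),"glue":(265,210,32,75),"tin":(445,243,36,45),"tape":(365,182,20,35)}.items():
    r=cv2.matchTemplate(N[v-6:v+h+6,u-6:u+w+6],G[v:v+h,u:u+w],cv2.TM_CCOEFF_NORMED);_,m,_,l=cv2.minMaxLoc(r);print(nm,"shift",l[0]-6,l[1]-6,round(m,3))
# key head: dark pixels expected position
yaw=np.radians(43.8);Y=np.array([np.cos(yaw),np.sin(yaw)]);X=np.array([Y[1],-Y[0]]);B=np.array([573.2,-42.0])-2.5*X-16*Y
P=[np.r_[B+a*X+b*Y,z] for a,b,z in[(-22,-29,98.5),(22,-29,98.5),(-22,-29,134.5),(22,-29,134.5),(22,-7,134.5),(-22,-7,134.5)]]
q=proj(n,P);print(q)
u0,v0=q.min(0).astype(int)-8;u1,v1=q.max(0).astype(int)+8
hsv=cv2.cvtColor(n["img"],cv2.COLOR_RGB2HSV);diff=cv2.absdiff(G,N)>25
print("new rows where changed & dark",u0,v0)
for v in range(v0,v1,2): print(v,"".join("#" if diff[v,u] else "." for u in range(u0,u1)))
print(manip.observe()["ft_force"],pose()[0])
```

```text
fin shift 0 0 0.985
sliderfront/screws shift 0 0 0.915
post shift 0 0 0.924
glue shift 0 0 0.984
tin shift 0 0 0.89
tape shift 0 0 0.992
[[358.3 239.4]
 [380.2 240.7]
 [359.2 225.6]
 [381.5 226.9]
 [381.6 219.9]
 [359.6 218.6]]
new rows where changed & dark 350 210
210 .......................................
212 ............##.........................
214 .......................................
216 .......................................
218 .......................................
220 .......................................
222 .............................###.......
224 ..............................##.......
226 .........#######..#.....#......#.......
228 .........#######################.##....
230 .........########################......
232 .........#######################.......
234 .........#######################.......
236 .........#######################.......
238 .........##########################....
240 ........................###########....
242 ...............######..#...............
244 ............................#..........
246 .......................................
[-0.6  0.2  0.1] [ 643.  -164.2  260.6]
```

```bash
python3 -c "
from plant import manip
print(manip.sign_off())"
```

```text
the job is handed in; nothing more can be done
None
```

The slider is on the bar against the post with its fin on the inner side. The key is pressed in flat face to the bar with its head on the slider and released. The glue bottle, screw tin and tape measure have not moved. I handed the job in at about 35 s; no verdict came back.

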